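# Shut the blue vent slider of the cooler

### The arm

A 7-joint arm with a two-finger parallel gripper is mounted at the origin on the work surface. World frame = base frame: x ahead of the robot, y to its left, z up, the work surface at z = 0. Lengths are in mm, angles in rad, forces in N, time in s.
With the tool pointing down it reaches from about 400 to 875 mm from the base axis. Payload 19.3 kg.
Tool frame: the origin (TCP) lies at the very end of the fingers, on their centre line; the grasp point (between the pads) lies 19 mm behind it (grip_point_offset is the z of the grasp point in the tool frame, in mm); z points along the fingers, x is the direction in which the jaws open and shut, and the axes are right-handed (so a half turn about z gives the same grasp; the last joint's range is limited). The gripper opens to 85 mm and grips with 20 to 120 N. Pads are 22 mm wide; open, the fingers measure 114 mm over their backs; the gripper's body (76 mm by 85 mm) begins 54 mm behind the grasp point. The pads swing forward as they close: fully open they stand 13 mm farther back than shut.
Start: joints at [-1.185, 0.521, -0.036, 1.599, 0.021, 1.021, -0.113], TCP at [275.129, 561.176, 231.291] pointing down, gripper open.
Joint ranges: [-2.91, 2.91], [-0.3, 2.13], [-1.5, 1.42], [0.17, 2.43], [-1.26, 4.41], [0.16, 1.93], [-2.52, 2.52]. Speed limits (rad/s): [1.89, 1.89, 2.39, 2.39, 3.01, 3.01, 3.01].

### API

Orientations are given as a 3x3 rotation matrix whose columns are the frame's x, y, z axes.
In Python, from workcell import movep, movel, goto_joints, open_gripper, clamp, wait, inverse_kinematics, read_state, camera, PlanningError, finish_job, grip_point_offset gives the robot as it stands. Calls block until the motion is done:
- movep(position, orientation): joint-space move of the TCP to a pose.
- movel(position, frame=None, max_speed=150, guard=None): straight line of the TCP; frame=None keeps the orientation; max_speed is the mean speed in mm/s. With guard (N) it stops when the force on the tool has changed by that much, and returns True; else False.
- goto_joints(angles): joint-space move.
- open_gripper() and clamp(): open the fingers fully, or close them until they stop; the grip force is fixed at half the most.
- wait(seconds).
- inverse_kinematics(position, orientation): joint angles nearest the present ones, or None.
- read_state(): the state.
- camera(name): name is "side" or "top" or "wrist"; returns a dict with "image" (400x640x3 uint8, blue, green, red), "range_z" (400x640 float32, mm along the optical axis (not along the pixel's ray), 0 where there is no reading), "fx", "fy", "cx", "cy" (pixels), "dist_coeffs" ([k1, k2, p1, p2, k3] as OpenCV has them; the pictures are not rectified), "cam_to_world" (4x4, takes a point from camera to world coordinates). Camera axes: x right, y up, looking along -z (the intrinsics and any distortion apply to the point x, -y, -z); pixel columns grow to the right and rows downward; lengths in mm; the calibration is good to about 2 mm. A picture is of the moment at which its call begins.
A pose or a line that the arm cannot do raises PlanningError and nothing moves.
- finish_job(): hands the job in, once; it reports no verdict.
The state is a dict: "time": time; "qpos": joint angles; "qvel": joint speeds; "joint_efforts": joint torques, N m; "eef_pos": TCP position; "tool_rot": TCP orientation; "ft_force": force on the tool from outside, world axes, zero at the start; "torque": the same for the moment, N m; "finger_gap": finger opening in mm.
Only numpy, scipy, OpenCV 4.12 (cv2) and the standard library are available. Lean on these libraries where they do the work, as an engineer would, in place of code of your own. Each camera call takes 0.05 s, during which the arm holds its last target.

### The job

Shut the cooler's vent that has the blue thumb pad: press down on the flush pad and slide it towards the black vent slots, fully to its shut end, so that no slots show in that window, then let go. Leave the vent with the orange pad as it is.

Things in the scene. Friction and masses are not known exactly. Their poses are not given: they have to be found in the camera images.
- blue_pad (a point): Blue ribbed thumb pad, 46 (x) by 44 mm (y), flush with the grey frame of its damper unit (84 x 276 mm) on the shut lid of a fixed sand-coloured cooler (280 x 340 mm, may stand turned), 202 mm up, in a window 52 x 120 mm. Origin: centre of the pad's top; z up, y along the slide towards shut. Black slots lie on the pad's +y side and vanish under the frame as it shuts.
- blue_vent (a joint): Travel in m of the blue slider along +y of the pad: 0 fully open, 0.070 fully shut (end stop). Starts 0 to 0.025, stays where left, drag about 1.2 N. The pad sits on a white strip 1.5 mm lower that fills the window and runs under the frame at both ends, so there is no edge or handle: press down on the pad with 6 to 15 N and drag it.
- orange_pad (a point): Orange thumb pad of the second, otherwise alike unit, parallel to the blue one and 120 mm from it across the slide, nearer to or farther from the robot; its slider may stand anywhere in its travel. To be left alone. Origin and axes as for the blue pad.

How it is judged:
By the outcome, as a careful person would: the job done as asked, in the order asked, and still so for the second after the job is handed in, with the robot touching nothing.
It also fails if it takes over 32 s, if anything falls off the work surface, if the arm or the gripper's body presses on something with over 40 N, if the wrist force passes 120 N, or if a joint passes its speed limit or range.

## Working session

There is one attempt and no reset: what is moved stays moved. The work goes in short steps, each a Python script; the robot and the scene stay as the last script left them, time stands still between calls to the robot, and variables do not carry over. Pictures are saved under pics/ and viewed, and the job is handed in when it is done.

```bash
mkdir -p pics; ls; python3 - <<'E'
from workcell import *
import cv2
for n in ("top","side","wrist"):
    c=camera(n); cv2.imwrite(f"pics/{n}0.png",c["image"]); print(n,c["fx"],c["cx"],c["cy"],c["dist_coeffs"],c["cam_to_world"].tolist() if hasattr(c["cam_to_world"],'tolist') else c["cam_to_world"])
s=read_state(); print(s, grip_point_offset)
E
```

```text
pics
top 478.634801127518 319.1076413156518 204.03952383064455 [0.02520295 0.         0.         0.         0.        ] [[-0.011082116109442978, 0.9928113848441699, -0.11917525257509767, 498.96952690095776], [-0.9994337461354609, -0.007210831984094082, 0.03286625910772402, 14.121045752989682], [0.03177064349640581, 0.11947199682728443, 0.992329112838037, 898.6407422655967], [0.0, 0.0, 0.0, 1.0]]
side 458.81067749799945 310.73844448574175 199.09280386551333 [-0.09262466  0.          0.          0.          0.        ] [[0.9846383168260514, 0.1193733651960377, -0.1274259970325271, 488.1702230409464], [-0.17382623340382983, 0.7390713791290618, -0.6508132889953183, -400.16561089996327], [0.01648713494205298, 0.6629656825462686, 0.7484682212007152, 719.7514823908912], [0.0, 0.0, 0.0, 1.0]]
wrist 347.7663254232119 321.1281374452601 203.48727356697444 [0.00449247 0.         0.         0.         0.        ] [[0.4399252615720418, -0.8552484971730593, -0.2738900734126573, 205.16024744581938], [0.8980337389524896, 0.418598159409535, 0.13531808689882446, 596.9126741967036], [-0.0010807098494723
[... 239 characters left out ...]
90910e-05, -1.52892364e-03,  8.25185808e-05, -3.27273917e-03,
        1.40363872e-03,  6.14982238e-04, -1.49454602e-03]), 'joint_efforts': array([ 1.30631601e-03, -9.27389860e+01,  1.97991505e+00, -3.70057511e+01,
        1.78301905e-02,  6.29995498e-03, -5.96004406e-05]), 'eef_pos': array([275.02768242, 560.94266664, 230.86429268]), 'tool_rot': array([[ 4.40185126e-01,  8.97906983e-01, -3.24099897e-04],
       [ 8.97906629e-01, -4.40185241e-01, -7.99482754e-04],
       [-8.60525139e-04,  6.09089713e-05, -9.99999628e-01]]), 'ft_force': array([ 0.46200498, -0.28963258, -0.55772077]), 'torque': array([-0.00825551, -0.01637265,  0.05000264]), 'finger_gap': 85.12405735873993} -18.700000000000003
```

View pics/top0.png

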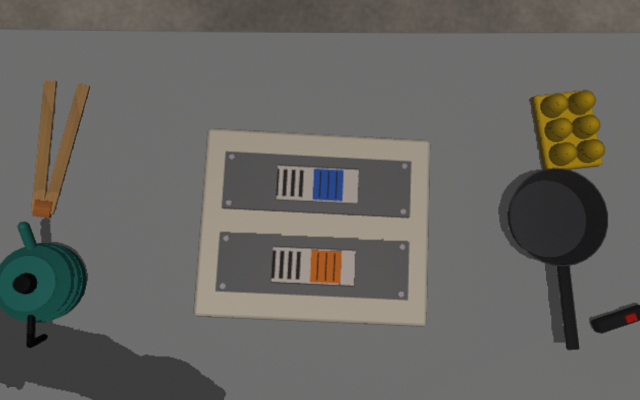

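View pics/side0.png

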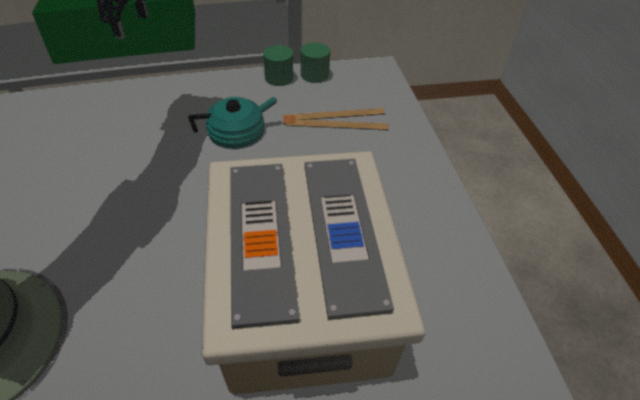

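```bash
cat > h.py <<'E'
import numpy as np, cv2
from workcell import *
def rays(c,px,z):
    K=np.array([[c["fx"],0,c["cx"]],[0,c["fy"],c["cy"]],[0,0,1]])
    u=cv2.undistortPoints(np.float64(px).reshape(-1,1,2),K,np.float64(c["dist_coeffs"])).reshape(-1,2)
    d=np.c_[u[:,0],-u[:,1],-np.ones(len(u))]
    T=np.array(c["cam_to_world"]); d=d@T[:3,:3].T; o=T[:3,3]
    return o+d*((z-o[2])/d[:,2])[:,None]
def biggest(m):
    m=cv2.morphologyEx(m,cv2.MORPH_CLOSE,np.ones((5,5),np.uint8))
    cs,_=cv2.findContours(m,cv2.RETR_EXTERNAL,cv2.CHAIN_APPROX_NONE)
    return max(cs,key=cv2.contourArea)
def masks(c):
    h=cv2.cvtColor(c["image"],cv2.COLOR_BGR2HSV)
    return (cv2.inRange(h,(105,120,60),(130,255,255)),cv2.inRange(h,(5,150,120),(20,255,255)))
def roi(m,n):
    o=np.zeros_like(m)
    y0,y1,x0,x1=(130,320,200,430) if n=="top" else (160,330,210,400)
    o[y0:y1,x0:x1]=m[y0:y1,x0:x1]; return o
def pads(n):
    c=camera(n); out=[]
    for m in masks(c):
        k=biggest(roi(m,n)); r=cv2.minAreaRect(k)
        w=rays(c,cv2.boxPoints(r),202)[:,:2]; p=rays(c,[r[0]],202)[0,:2]
        out.append((p,w,r))
    return c,out
E
python3 - <<'E'
from h import *
for n in("top","side"):
    c,o=pads(n)
    for p,w,r in o: print(n,p.round(1),w.round(1).tolist(),r)
    if n=="top":
        print('range',c["range_z"][185,328])
    # frames: dark grey plates
    h=cv2.cvtColor(c["image"],cv2.COLOR_BGR2HSV)
    for i,(p,w,r) in enumerate(o):
        m=roi(cv2.inRange(h,(0,0,60),(180,70,120)),n) 
        cs,_=cv2.findContours(m,cv2.RETR_EXTERNAL,cv2.CHAIN_APPROX_NONE)
        k=[q for q in cs if cv2.pointPolygonTest(q,r[0],False)>0]
        if k:
            b=cv2.approxPolyDP(cv2.convexHull(k[0]),8,True).reshape(-1,2); print('frame',b.tolist(),rays(c,b,202)[:,:2].round(1).tolist())
    if n=="top": print(c["image"][200,300],c["image"][300,400])
E
```

```text
top [611.8 -21.9] [[591.0, 0.7], [635.3, -2.0], [632.8, -44.7], [588.4, -41.7]] ((327.665771484375, 184.35084533691406), (28.907358169555664, 29.74829864501953), 3.012787342071533)
top [492.2 -17. ] [[471.1, 5.5], [516.0, 3.0], [513.6, -39.8], [468.6, -36.8]] ((325.37335205078125, 266.16064453125), (29.490392684936523, 31.488130569458008), 2.726310968399048)
range 703.6553
frame [[226, 151], [410, 161], [409, 216], [223, 208]] [[662.4, 127.6], [646.2, -145.2], [564.0, -140.9], [577.8, 131.0]]
frame [[220, 232], [407, 241], [407, 299], [216, 290]] [[543.0, 134.8], [527.3, -136.8], [444.2, -133.9], [460.5, 139.2]]
[104 108 114] [130 141 149]
side [612.6 -24.1] [[592.1, -2.2], [639.4, -3.9], [632.4, -45.4], [587.1, -43.4]] ((345.1286926269531, 234.78713989257812), (23.681884765625, 32.338706970214844), 84.2894058227539)
side [492.8 -19.3] [[470.7, 4.0], [516.5, 1.5], [513.9, -41.8], [470.1, -39.2]] ((260.1827697753906, 243.193115234375), (25.16278076171875, 32.38773727416992), 85.2363510131836)
frame [[355, 160], [393, 311], [329, 320], [304, 164]] [[662.7, 122.7], [645.5, -150.8], [564.0, -149.2], [578.7, 126.5]]
frame [[281, 164], [300, 321], [232, 329], [230, 170]] [[542.0, 132.3], [528.6, -144.6], [445.5, -141.8], [459.8, 131.7]]
```

```bash
cat >> h.py <<'E'
s=np.array([0.055,0.9985,0]); s/=np.linalg.norm(s)
a=np.array([s[1],-s[0],0]); zd=np.array([0,0,-1.])
R1=np.c_[a,np.cross(zd,a),zd]; R2=np.c_[-a,np.cross(zd,-a),zd]
P=np.array([612.3,-23.,202.])
E
python3 - <<'E'
from h import *
q0=read_state()["qpos"]; best=None
for R in(R1,R2):
    q=inverse_kinematics(P-4*s+[0,0,28],R); print(None if q is None else np.round(q,2))
    if q is not None and (best is None or abs(q-q0).max()<best[0]): best=(abs(q-q0).max(),R)
clamp()
movep(P-4*s+[0,0,28],best[1])
S=read_state(); print(S["time"],S["eef_pos"],S["tool_rot"].round(2).tolist(),S["ft_force"],S["finger_gap"])
cv2.imwrite("pics/side1.png",camera("side")["image"])
E
```

```text
[-0.42  0.56  0.55  1.66 -0.33  1.02  0.19]
[-0.73  0.86  1.23  1.67 -0.85  1.24 -2.51]
3.425 [612.17486493 -25.79653623 229.88424356] [[1.0, -0.05, -0.0], [-0.05, -1.0, 0.0], [-0.0, -0.0, -1.0]] [ 0.15344537 -0.54019576  0.49816515] -0.09076769434567257
```

View pics/side1.png

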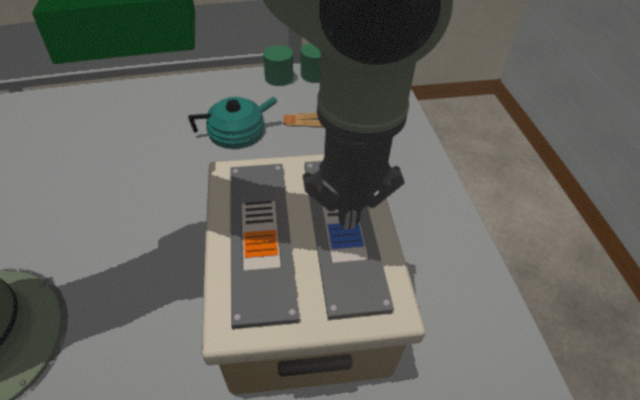

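The closed fingertips (about 350,222) hang above the blue pad (about 345,238), 28 mm up, with slots still visible behind it. Next I press down.

```bash
python3 - <<'E'
from h import *
B=P-4*s
f0=read_state()["ft_force"]
movel(B+[0,0,8],max_speed=60)
f0=read_state()["ft_force"]
hit=movel(B+[0,0,-6],max_speed=12,guard=4)
S=read_state(); print(hit,S["time"],S["eef_pos"],S["ft_force"]-f0)
wait(0.2);S=read_state(); print(S["time"],S["eef_pos"],S["ft_force"]-f0, f0)
np.save("f0.npy",f0)
E
```

```text
True 4.6833 [612.08624694 -26.98524171 202.04702071] [-1.22320234  1.33230237  5.64725978]
4.8833 [612.09194325 -26.99683189 202.0297111 ] [-2.73310415 -0.40233779  7.9541128 ] [0.70071354 0.13846908 1.04790015]
```

```bash
python3 - <<'E'
from h import *
f0=np.load("f0.npy")
def F(n=6):
    r=[]
    for _ in range(n): r.append(read_state()["ft_force"]-f0); wait(0.02)
    return np.mean(r,0)
S=read_state(); z=S["eef_pos"][2]; print(F())
p=S["eef_pos"].copy()
for dz in (0,-.3,-.6,-1.0,-1.5,-2):
    movel([p[0],p[1],z+dz],max_speed=10); f=F(); S=read_state(); print(dz,f.round(1),S["eef_pos"].round(2),round(S["time"],2))
    if f[2]>9.5: break
np.save("zc.npy",[z+dz])
E
```

```text
[-2.38352513  0.03293101  7.52089955]
0 [-1.2 -0.   3. ] [612.2  -27.   202.09] 5.33
-0.3 [-2.1  0.1  7.4] [612.25 -27.   202.07] 5.68
-0.6 [-3.5  0.5 11.3] [612.25 -27.03 201.98] 6.03
```

```bash
python3 - <<'E'
from h import *
f0=np.load("f0.npy"); z=float(np.load("zc.npy")[0])
def F(n=5):
    r=[]
    for _ in range(n): r.append(read_state()["ft_force"]-f0); wait(0.015)
    return np.mean(r,0)
B=read_state()["eef_pos"].copy(); d=0
while d<45:
    d+=5
    t=B+s*d; movel([t[0],t[1],z],max_speed=30); f=F(); S=read_state()
    print(d,f.round(1),"along",round(f@s,1),S["eef_pos"].round(2),round(S["time"],2))
    z-=np.clip((11-f[2])/13*0.8,-.5,.3)
    if -f@s>5: break
np.save("zc.npy",[z]);np.save("B.npy",np.r_[B,d])
cv2.imwrite("pics/side2.png",camera("side")["image"])
c,o=pads("side"); print([ (x[0].round(1),x[2]) for x in o])
E
```

```text
5 [-4.4  1.3 12.5] along 1.1 [612.59 -21.88 201.99] 6.43
10 [-4.1  1.7 11.2] along 1.4 [612.89 -16.85 202.03] 6.83
15 [-3.9  1.1 10.7] along 0.9 [613.15 -11.83 202.01] 7.23
20 [-3.6  1.1 10.9] along 0.9 [613.46  -6.87 201.97] 7.63
25 [-3.4  1.3 10.9] along 1.1 [613.75  -1.83 201.99] 8.03
30 [-3.6  1.2 10.6] along 1.0 [614.02   3.16 201.99] 8.43
35 [-3.4  1.6 11. ] along 1.4 [614.33   8.14 201.99] 8.83
40 [-3.1  1.3 11.1] along 1.1 [614.61  13.14 201.98] 9.23
45 [-3.2  0.9 10.1] along 0.8 [614.91  18.16 201.98] 9.63
[(array([615.6,  20.9]), ((340.3470764160156, 210.51174926757812), (21.321626663208008, 30.371814727783203), 85.60128784179688)), (array([492.8, -19.3]), ((260.1827697753906, 243.193115234375), (25.16278076171875, 32.38773727416992), 85.2363510131836))]
```

View pics/side2.png

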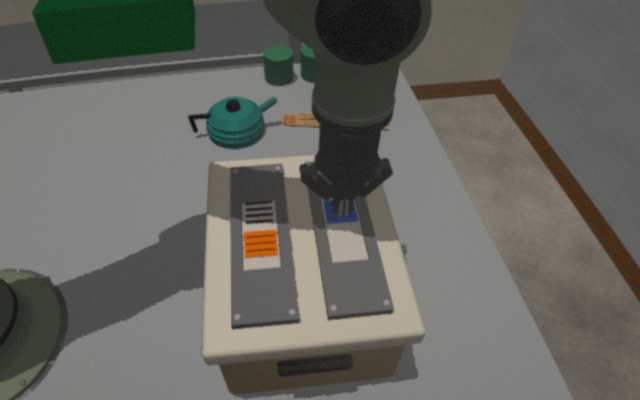

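The pad (340,210) has followed the fingers by 45 mm and white strip shows behind it. I'll continue in small steps to the end stop.

```bash
python3 - <<'E'
from h import *
f0=np.load("f0.npy"); z=float(np.load("zc.npy")[0]); B=np.load("B.npy"); d=B[3]; B=B[:3]
def F(n=5):
    r=[]
    for _ in range(n): r.append(read_state()["ft_force"]-f0); wait(0.015)
    return np.mean(r,0)
n=0
while d<62:
    d+=1.5
    t=B+s*d; movel([t[0],t[1],z],max_speed=15); f=F(); S=read_state()
    print(d,f.round(1),"along",round(f@s,1),S["eef_pos"].round(2),round(S["time"],2))
    z-=np.clip((11-f[2])/13*0.8,-.4,.2)
    if abs(f@s-1)>3.5: n+=1
    if n>=2: break
np.save("zc.npy",[z]);np.save("B.npy",np.r_[B,d])
cv2.imwrite("pics/side3.png",camera("side")["image"])
E
```

```text
46.5 [-3.6  0.8 11.4] along 0.6 [615.01  19.41 201.98] 10.07
48.0 [-3.6  0.4 10.8] along 0.2 [615.06  20.93 201.99] 10.4
49.5 [-3.2  0.3 11.2] along 0.1 [615.15  22.39 201.98] 10.73
51.0 [-3.3 -1.  11. ] along -1.1 [615.24  23.61 202.01] 11.07
52.5 [-2.6 -4.2 10.1] along -4.4 [615.35  24.4  202.01] 11.4
54.0 [-2.5 -6.   9.8] along -6.2 [615.54  25.55 202.03] 11.73
```

View pics/side3.png

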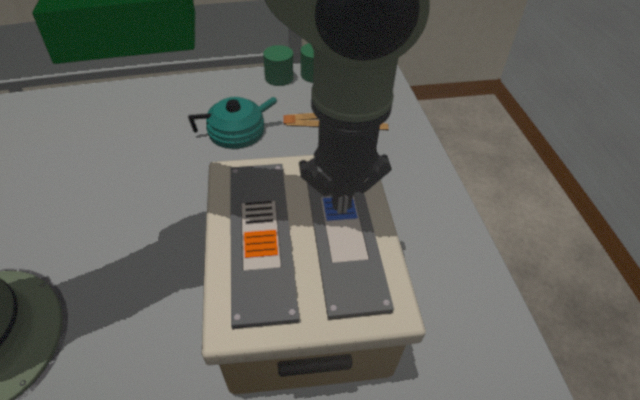

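The along-slide force has risen to −6 N and the pad (340,208) sits at the slots' end of the window, so this looks like the end stop. I'll lift off and check.

```bash
python3 - <<'E'
from h import *
p=read_state()["eef_pos"]
movel([p[0],p[1],p[2]+70],max_speed=100)
movep([480,330,290],R1)
for n in("top","side"):
    c,o=pads(n); print([(x[0].round(1),[round(v) for v in x[2][0]]) for x in o])
    im=c["image"][110:340,190:440]; cv2.imwrite(f"pics/{n}4.png",cv2.resize(im,None,fx=2.5,fy=2.5,interpolation=cv2.INTER_CUBIC))
S=read_state();print(S["time"],S["ft_force"],S["eef_pos"])
E
```

```text
[(array([614.7,  28.9]), [293, 183]), (array([492.2, -16.9]), [325, 266])]
[(array([615.6,  26.8]), [340, 208]), (array([493. , -19.4]), [260, 243])]
14.0083 [ 0.05874579 -0.71699578  0.45539629] [480.8858374  328.64043251 289.97500123]
```

View pics/top4.png

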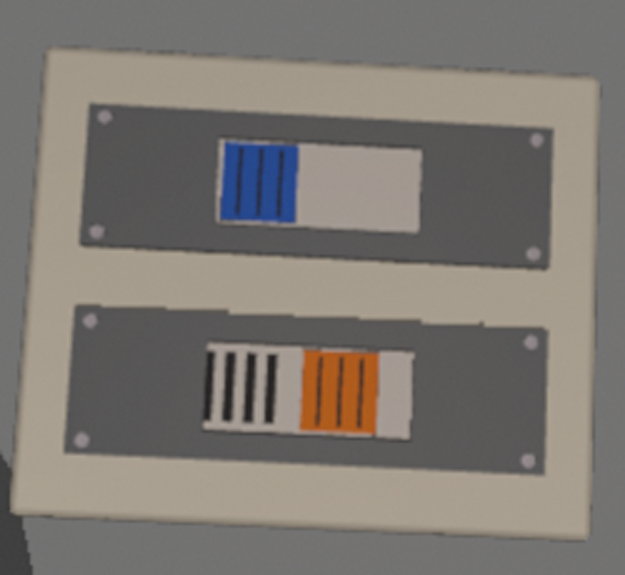

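View pics/side4.png

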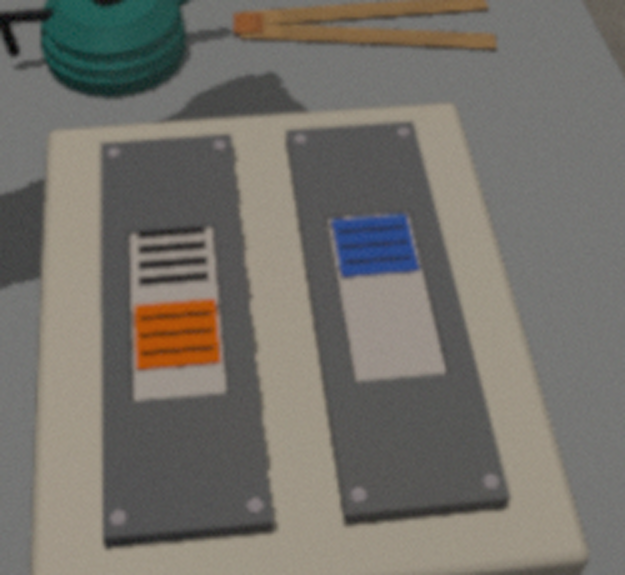

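```bash
python3 -c "
from workcell import *
finish_job()"
```

```text
the job is handed in; nothing more can be done
```

The blue vent is shut and the job is handed in. I pressed on the pad with the closed fingers at about 11 N and slid it about 51 mm towards the slots. I then lifted off and moved the arm clear.

- **End stop:** the along-slide force rose to about 6 N while the fingers slowed, so the slider had reached its stop. The force had read about +1 N during the slide, opposite to the sign expected from drag, so I judged the stop by the change.
- **Final pictures:** in the top and side views no slots show in the blue window. The pad sits about 3 mm from the window's end, which is the gap expected when fully shut.
- **Orange pad:** it measured within about 0.2 mm of where it started in both views.
- **Disagreement:** the top and side views differed by about 2 mm on the blue pad's position, which is within the calibration error.
- **Time:** the robot's clock stood at about 14 s of the 32 s allowed. The arm was touching nothing at hand-in.

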